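# Load the infusion cage and hold the steeping kettle's lid open

## Robot

A 6-joint arm with a two-finger parallel gripper is mounted at the origin on the work surface. World frame = base frame: x ahead of the robot, y to its left, z up, the work surface at z = 0. Lengths are in m, angles in rad, forces in N, time in s.
With the tool pointing down it reaches from about 0.225 to 0.875 m from the base axis. Payload 3.4 kg.
Tool frame: the origin (TCP) lies midway between the tips of the shut fingers; the grasp point (between the pads) lies 19 mm behind it; x points along the fingers, z is the direction in which the jaws open and shut, and the axes are right-handed (so a half turn about x gives the same grasp; the last joint's range is limited). The gripper opens to 85 mm and grips with 20 to 120 N. Pads are 22 mm wide; open, the fingers measure 114 mm over their backs; the gripper's body (76 mm by 85 mm) begins 54 mm behind the grasp point. The pads swing forward as they close: fully open they stand 13 mm farther back than shut.
Start: joints at [-1.247, 0.276, 1.505, -0, 1.361, -0.121], TCP at [0.247, -0.519, 0.231] pointing down, gripper open.
Joint ranges: [-2.89, 2.89], [-0.75, 2.08], [0.22, 2.7], [-1.18, 4.32], [0.11, 2.71], [-2.7, 2.7]. Speed limits (rad/s): [2.57, 2.57, 3.14, 3.14, 3.14, 3.14].

## Interface

Orientations are given as a unit quaternion [w, x, y, z].
In Python, from rig import manip, eyes gives the robot as it stands. The module is installed in compiled form; this text tells all that it offers.
- The arm moves only by the shell command python3 -m crank 'ROWS' [FORCE]. ROWS is JSON, a list of rows, each a list of 7 numbers: the shift along the tool's x, y, z in cm, then the turn, a rotation vector about the tool's x, y, z in degrees, then the finger opening in cm, from 0 to 8.54. A call has 1 to 5 rows; each row is the pose to reach, as a shift and turn from the pose commanded when the call began, along the tool's axes at that moment; what a row does not reach only later rows make up. A row lasts 1/8 s, in which the tool goes at most 62.5 mm and 10.7 degrees, less where a joint would pass 70% of its speed; a pose out of reach is approached as far as the arm can. A call with a gripper value outside its range is refused whole. The fingers move at their own pace and stop on an object; FORCE is the grip in N (left out, the last holds). Time passes only in rows, so rows that repeat a pose let the fingers close. It gives the time, the measured TCP pose, the force and the opening at its end, in the units of the state.
- manip.get_state(): the state, without advancing time (a new reading comes with each control period).
- eyes.get_image(name): name is "scene" or "top"; returns a dict with "color" (400x640x3 uint8, blue, green, red), "z_map" (400x640 float32, m along the optical axis (not along the pixel's ray), 0 where there is no reading), "vertical_fov" (degrees; the focal length in pixels is half the picture's height over the tangent of half this angle, whatever the lens; pixels are square), "cx", "cy" (the principal point, pixels), "eye" and "attitude" of the camera in the world. Camera axes: x right, y up, looking along -z (the intrinsics and any distortion apply to the point x, -y, -z); pixel columns grow to the right and rows downward; lengths in m; the calibration is good to about 2 mm. A picture is of the moment at which its call begins.
- manip.sign_off(): hands the job in, once; it reports no verdict.
The state is a dict: "clock": time; "qpos": joint angles; "qd": joint speeds; "effort": joint torques, N m; "position": TCP position; "ee_rot": TCP orientation; "contact_force": force on the tool from outside, world axes, zero at the start; "moment": the same for the moment, N m; "width": finger opening in m.
Only numpy, scipy, OpenCV 4.12 (cv2) and the standard library are available. Lean on these libraries where they do the work, as an engineer would, in place of code of your own. Each camera call takes 0.05 s, during which the arm holds its last target.

## Task

Get the kettle ready for an oak infusion: stand the two dark charred oak sticks from the wooden rack end-down in the infusion cage, one in each tube and right down to the bottom. Then pull the lid's red latch bar sideways against its spring to free it from the ball, lift the lid by it at least 10 cm at the front, and finish holding it raised and still, so that the cage can be hung inside. Leave the pale sticks and the other loose things where they are.

Things in the scene. Friction and masses are not known exactly. Their poses are not given: they have to be found in the camera images.
- rack: Wooden block 60 x 190 mm, 50 mm high, fixed on the bench, with four upright holes 40 mm deep and 16.5 mm wide in a row along its own y, 45 mm apart; an oak stick stands in each. Origin at the centre of its underside, z up.
- char_a: Dark, almost black charred oak stick, round, 14 mm across and 150 mm long, about 25 g, standing upright in one of the rack's holes (which one varies), its foot 10 mm above the bench and its top 160 mm. Origin at the centre of its foot, z along its length to the top. It may lean a few degrees in the hole.
- char_b: The other charred oak stick, exactly like the first.
- plain_a: Pale uncharred oak stick of the same size, in the same rack: to be left there.
- plain_b: The other pale stick: to be left there.
- cage: Infusion cage: two slotted upright metal tubes with copper rims side by side along its own y, 48 mm between their axes, fixed on a steel drip plate 100 x 110 mm (x, y) and 10 mm high. Each tube is 34 mm across outside, 29 mm inside; inner floor 10 mm and rim 116 mm above the bench. A small copper hook sticks out 30 mm towards its -x at the rim's height, midway between the tubes. Origin at the centre of the plate's underside, z up. A seated stick shows 44 mm above the rim.
- tube_l (a point): Centre of the mouth of the cage's tube at its +y, 116 mm above the bench.
- tube_r (a point): Centre of the mouth of the cage's tube at its -y.
- kettle: Fixed steel steeping kettle with copper lid, 260 mm across, rim 150 mm high. Origin at the centre of its underside; at its front (-x) a bracket carries an upright brass ball of 22 mm, 160 mm ahead of the axis, its centre 159 mm above the bench. The lid's hinge line runs along the kettle's y, 142 mm behind the axis and 152 mm above the bench. Dial and drain cock sit low in front.
- tongue: Steel plate 70 x 62 mm fixed on the lid's front edge; the ball stands up through its 26 mm hole when shut. Origin then on the ball's axis, 150 mm high; axes as the kettle's (y to the robot's left). The lid swings up freely, to 1.2 rad, and falls shut when let go; lifting takes about 5 N at the latch bar. With the latch in it rises under 2 mm.
- latch (a joint): Travel of the sliding latch out of the tongue, along the tongue's +y (m): 0 at rest, with its two prongs under the ball; from 0.017 on the ball is free; stop at 0.022. Spring: about 5 N at 0 rising to 14 N at 0.022; it springs back when let go (also harmlessly while the lid is up).
- latch_bar (a point): Centre of the red round latch bar, 15 mm thick and 50 mm long along the tongue's y, on a 9 mm post that stands under its middle. At rest 62 mm to the tongue's +y side of the ball and 42 mm above the tongue's origin, so 192 mm above the bench, with free room of more than 30 mm below and 30 mm on both sides. It slides with the latch and rises with the lid; it is strong enough to lift the lid by, and, being round, turns between fingers that pinch it across as the lid swings up.
- sample_bottle: Amber bottle with black cap, 52 mm across, 125 mm high, loose. Origin at the centre of its underside.
- jigger: Copper cup, 60 mm across, 70 mm high, loose. Origin at the centre of its underside.
- herb_jar: Green glass jar, 72 mm across, 95 mm high, loose. Origin at the centre of its underside.
- brush: Brush lying on the bench left of the kettle, loose.
Things that resemble listed ones, but are neither listed nor needed, are in the scene too. What is shaped like the cage but yellow is not meant.

How it is judged:
On the way, in this order (a step that is already met when the one before it is completed fails the run):
1. both charred sticks stand in the cage, one in each tube, while the lid is still shut ((((horizontal distance between char_a and tube_l below 0.013 m and height (world z) of char_a below 0.022 m and angle between char_a's own z axis and vertical below 0.25 rad) and (horizontal distance between char_b and tube_r below 0.013 m and height (world z) of char_b below 0.022 m and angle between char_b's own z axis and vertical below 0.25 rad)) or ((horizontal distance between char_a and tube_r below 0.013 m and height (world z) of char_a below 0.022 m and angle between char_a's own z axis and vertical below 0.25 rad) and (horizontal distance between char_b and tube_l below 0.013 m and height (world z) of char_b below 0.022 m and angle between char_b's own z axis and vertical below 0.25 rad))) and z of tongue in the frame of kettle below 0.158 m), for 0.2 s.
2. the latch is pulled out sideways against its spring, the lid still down (value of joint latch above 0.01 m and z of tongue in the frame of kettle below 0.158 m), for 0.03 s.
3. the lid is lifted off the ball (z of tongue in the frame of kettle above 0.235 m), for 0.2 s.
At the end, for the whole second after the job is handed in: One charred stick in each tube: foot within 13 mm of its axis, under 12 mm above its floor, within 0.25 rad of upright. Lid open: tongue's origin over 235 mm above the bench (85 mm up), slower than 0.03 m/s, the fingers bearing on tongue or latch with over 1 N ((((horizontal distance between char_a and tube_l below 0.013 m and height (world z) of char_a below 0.022 m and angle between char_a's own z axis and vertical below 0.25 rad) and (horizontal distance between char_b and tube_r below 0.013 m and height (world z) of char_b below 0.022 m and angle between char_b's own z axis and vertical below 0.25 rad)) or ((horizontal distance between char_a and tube_r below 0.013 m and height (world z) of char_a below 0.022 m and angle between char_a's own z axis and vertical below 0.25 rad) and (horizontal distance between char_b and tube_l below 0.013 m and height (world z) of char_b below 0.022 m and angle between char_b's own z axis and vertical below 0.25 rad))) and z of tongue in the frame of kettle above 0.235 m and linear speed of tongue below 0.03 m/s and contact force between tongue and the fingers above 1 N); the arm keeps its last pose, push and grip.
It fails at once if a pale stick or another loose thing is moved by more than 40 mm (distance of any of plain_a, plain_b, sample_bottle, jigger, herb_jar, brush from where it was at the start of the episode above 0.04 m).
It also fails if it takes over 64 s, if anything falls off the work surface, if the arm or the gripper's body presses on something with over 40 N, if the wrist force passes 120 N, or if a joint passes its speed limit or range.

## Working session

There is one attempt and no reset: what is moved stays moved. The work goes in short steps, Python scripts to look and compute and a shell command to move; the robot and the scene stay as the last step left them, time stands still between calls to the robot, and variables do not carry over. Pictures are saved under pics/ and viewed, and the job is handed in when it is done.

```bash
mkdir -p pics; cat > h.py <<'E'
import numpy as np,cv2,math
from rig import manip,eyes
from scipy.spatial.transform import Rotation as R
def cam(n):
    d=eyes.get_image(n); return d
def rot(q): return R.from_quat([q[1],q[2],q[3],q[0]])
def att(d):
    a=np.array(d['attitude'],float)
    return a if a.shape==(3,3) else rot(a).as_matrix()
def pix(d,u,v,z=None):
    z=d['z_map'][int(v),int(u)] if z is None else z
    f=200/math.tan(math.radians(d['vertical_fov'])/2)
    return np.array(d['eye'])+att(d)@np.array([(u-d['cx'])/f*z,-(v-d['cy'])/f*z,-z])
def cloud(d):
    f=200/math.tan(math.radians(d['vertical_fov'])/2)
    v,u=np.mgrid[0:400,0:640]; z=d['z_map']
    p=np.stack([(u-d['cx'])/f*z,-(v-d['cy'])/f*z,-z],-1)
    return p@att(d).T+np.array(d['eye'])
E
python3 - <<'E'
from h import *
import pickle
for n in ['scene','top']:
    d=cam(n); pickle.dump(d,open(n+'.pkl','wb'))
    print(n,{k:v for k,v in d.items() if k not in('color','z_map')}, (d['z_map']==0).mean())
    cv2.imwrite(f'pics/{n}0.png',d['color'])
print(manip.get_state())
E
```

```text
scene {'vertical_fov': 46.2294289178589, 'cx': 320.2016828174183, 'cy': 205.07926438288547, 'eye': array([ 1.22784946, -0.76955198,  0.90733384]), 'attitude': array([0.8399593 , 0.42985471, 0.15878996, 0.2906528 ])} 0.00384375
top {'vertical_fov': 48.74776886131062, 'cx': 320.82022980655387, 'cy': 204.65624497732404, 'eye': array([0.42177964, 0.06942712, 1.58665668]), 'attitude': array([-0.70076681, -0.03127336,  0.02927869,  0.71210295])} 0.0039453125
{'clock': 0.1, 'qpos': array([-1.24697673e+00,  2.76552701e-01,  1.50600862e+00, -4.01471978e-06,
        1.36069491e+00, -1.21018630e-01]), 'qd': array([ 0.00022283, -0.00102212, -0.00262447, -0.00013091,  0.00111515,
       -0.00018285]), 'effort': array([ 1.83246433e-03, -4.17699444e+01, -2.46404976e+01, -1.01026803e-04,
        5.80021981e-03,  2.96534019e-06]), 'position': array([ 0.24726357, -0.51860207,  0.23051343]), 'ee_rot': array([ 0.59752145,  0.37775864,  0.59843492, -0.37701748]), 'contact_force': array([ 0.17594176,  0.66082708, -0.05062053]), 'moment': array([ 0.06016804, -0.00978462, -0.03715374]), 'width': 0.0852661023854875}
```

View pics/scene0.png

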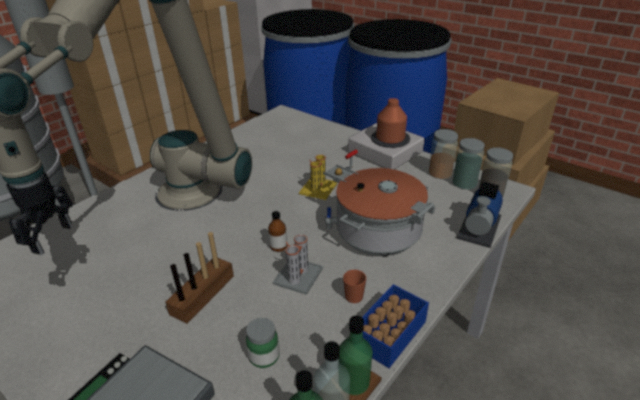

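View pics/top0.png

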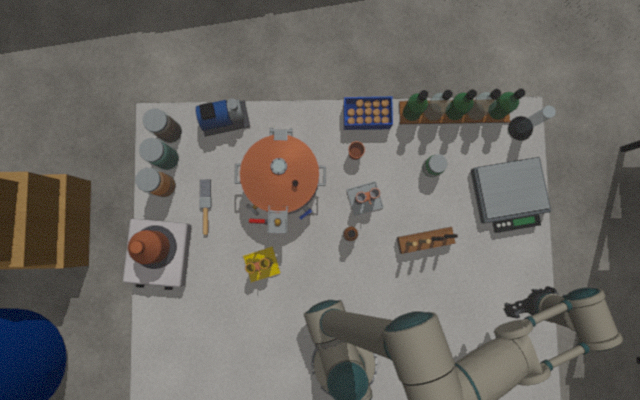

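The scene view shows the rack at (200,290), with dark sticks at (178,282) and (190,275) and pale ones at (200,262) and (214,250). The grey cage is at (298,265) and a yellow lookalike at (318,180). In the top view the kettle is at (280,175), its red latch bar at about (258,221), the grey cage at (365,198) and the rack at (427,242). I'll enlarge these.

```bash
python3 - <<'E'
import pickle,cv2,numpy as np
t=pickle.load(open('top.pkl','rb'))['color'];s=pickle.load(open('scene.pkl','rb'))['color']
def c(im,x,y,w,h,k): return cv2.resize(im[y:y+h,x:x+w],None,fx=k,fy=k,interpolation=cv2.INTER_CUBIC)
a=c(t,340,175,125,90,6);cv2.imwrite('pics/t1.png',a)
cv2.imwrite('pics/t2.png',c(t,230,195,95,90,6))
cv2.imwrite('pics/s1.png',c(s,150,180,190,140,4))
cv2.imwrite('pics/s2.png',c(s,290,130,150,130,5))
E
```

```text
(no output)
```

View pics/t1.png

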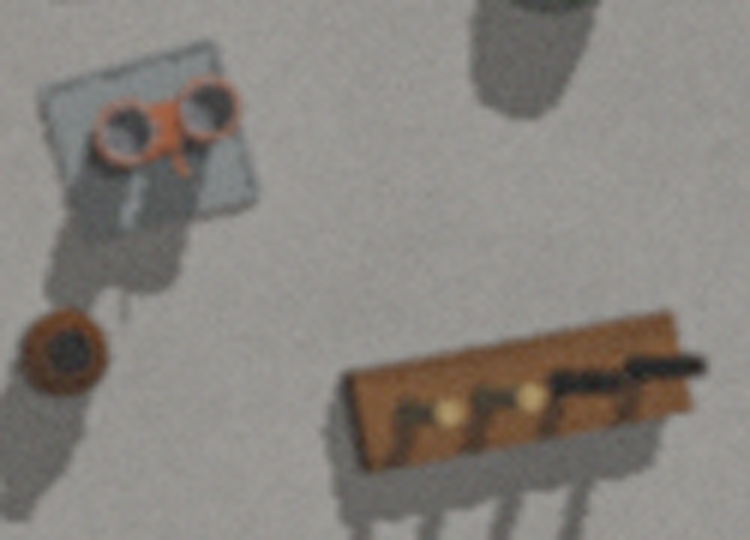

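View pics/t2.png

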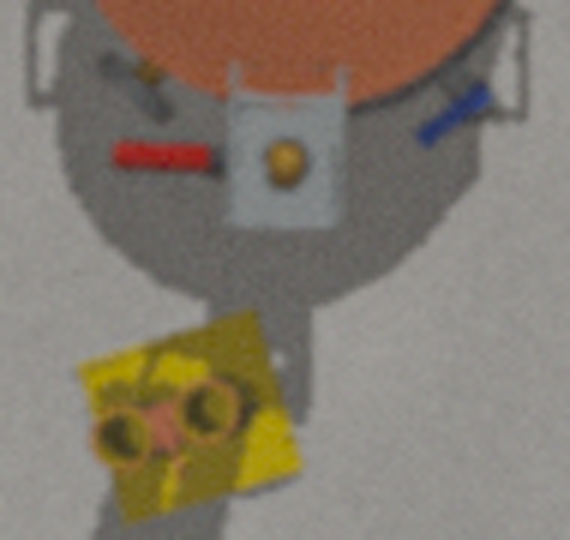

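View pics/s1.png

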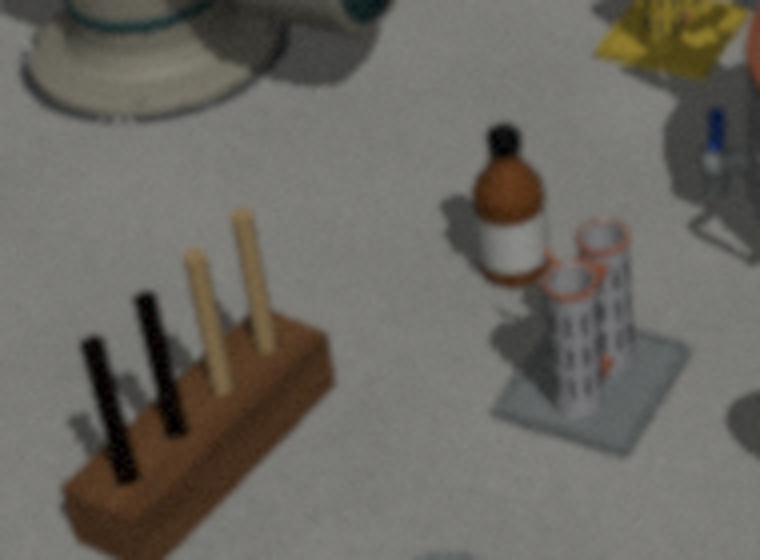

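View pics/s2.png

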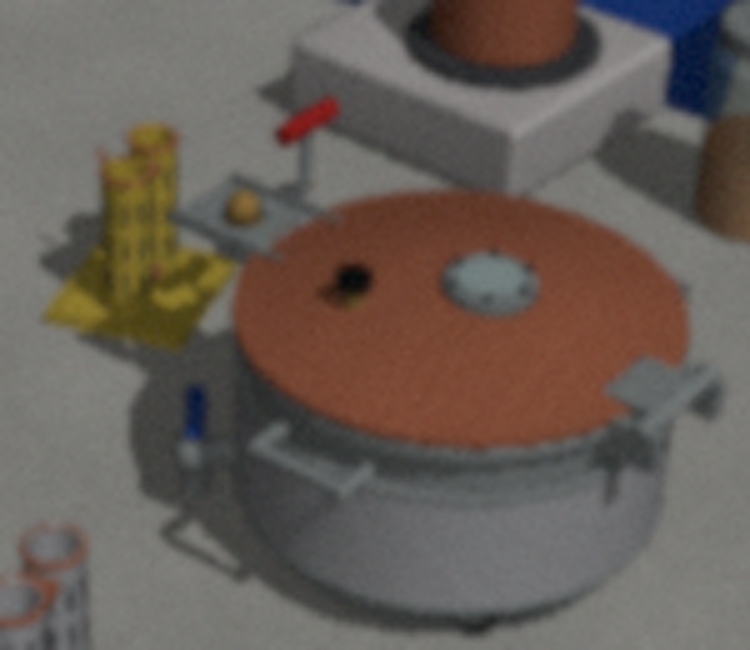

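```bash
cat >> h.py <<'E'
def ray(d,u,v,z0):
    e=np.array(d['eye']); p=pix(d,u,v,1.0)-e
    return e+p*(z0-e[2])/p[2]
E
python3 - <<'E'
from h import *
import pickle
t=pickle.load(open('top.pkl','rb'));s=pickle.load(open('scene.pkl','rb'))
np.set_printoptions(precision=4,suppress=True)
C=cloud(t)
for u,v in[(320,280),(200,300),(500,250),(330,130),(450,200)]: print('tbl',C[v,u])
T=lambda x,y,ox=340,oy=175:((x+.5)/6-.5+ox,(y+.5)/6-.5+oy)
S=lambda x,y:((x+.5)/4-.5+150,(y+.5)/4-.5+180)
S2=lambda x,y:((x+.5)/5-.5+290,(y+.5)/5-.5+130)
for n,x,y,z in[('tl',126,133,.116),('tr',209,110,.116),('hook',182,168,.116),('d2',612,381,.16),('d1',698,366,.16),('p2',450,411,.16),('p1',532,397,.16),('rk1',348,372,.05),('rk2',672,312,.05),('rk3',692,408,.05),('rk4',368,470,.05)]: print('top',n,ray(t,*T(x,y),z))
for n,x,y,z in[('bar',165,157,.192),('ball',286,162,.165),('tong4',230,95,.15),('tong',346,95,.15),('t',230,228,.15),('t',345,228,.15)]: print('top',n,ray(t,*T(x,y,230,195),z))
for n,x,y,z in[('tl',603,240,.116),('tr',573,282,.116),('d1',94,342,.16),('d2',147,296,.16),('p1',196,252,.16),('p2',243,213,.16),('d1f',125,478,.05),('d2f',176,432,.05),('p1f',223,392,.05),('p2f',265,350,.05)]: print('sc',n,ray(s,*S(x,y),z))
print('sc bar',ray(s,*S2(308,121),.192),ray(s,*S2(245,207),.159))
for nm,d in(('top',t),('scene',s)):
    C=cloud(d);c=d['color'].astype(int)
    m=(c[...,2]>110)&(c[...,0]<60)&(c[...,1]<50)&(C[...,2]>.1)&(C[...,2]<.22); print(nm,'red',m.sum(),C[m].mean(0),C[m].min(0),C[m].max(0))
    m=(c.max(-1)<45)&(C[...,2]>.06)&(C[...,2]<.18)&(C[...,0]>.25)&(C[...,0]<.55)&(C[...,1]<-.15)&(C[...,1]>-.5)
    P=C[m]; print(len(P)); print(P[P[:,2]>.15])
E
```

```text
tbl [ 0.289   0.08   -0.0031]
tbl [ 0.2253  0.5075 -0.0037]
tbl [ 0.3852 -0.5642  0.0004]
tbl [ 0.8333  0.0347 -0.0058]
tbl [ 0.5673 -0.393   0.0011]
top tl [ 0.5725 -0.061   0.116 ]
top tr [ 0.5847 -0.1076  0.116 ]
top hook [ 0.5524 -0.0917  0.116 ]
top d2 [ 0.43   -0.3146  0.16  ]
top d1 [ 0.4373 -0.361   0.16  ]
top p2 [ 0.4154 -0.2272  0.16  ]
top p1 [ 0.4221 -0.2714  0.16  ]
top rk1 [ 0.4383 -0.1919  0.05  ]
top rk2 [ 0.4699 -0.3805  0.05  ]
top rk3 [ 0.4144 -0.3897  0.05  ]
top rk4 [ 0.3817 -0.2017  0.05  ]
top bar [0.4938 0.2748 0.192 ]
top ball [0.4914 0.2137 0.165 ]
top tong4 [0.5291 0.2455 0.15  ]
top tong [0.5281 0.1824 0.15  ]
top t [0.4569 0.2459 0.15  ]
top t [0.4559 0.1836 0.15  ]
sc tl [ 0.5796 -0.0649  0.116 ]
sc tr [ 0.5918 -0.1086  0.116 ]
sc d1 [ 0.4393 -0.3574  0.16  ]
sc d2 [ 0.4312 -0.3123  0.16  ]
sc p1 [ 0.4221 -0.2673  0.16  ]
sc p2 [ 0.4155 -0.2238  0.16  ]
sc d1f [ 0.4405 -0.3616  0.05  ]
sc d2f [ 0.4342 -0.3167  0.05  ]
sc p1f [ 0.4298 -0.2746  0.05  ]
sc p2f [ 0.421  -0.2312  0.05  ]
sc bar [0.4958 0.2797 0.192 ] [0.4937 0.2177 0.159 ]
top red 42 [0.493 
[... 1045 characters left out ...]
 0.4415 -0.3618  0.1618]
 [ 0.4433 -0.3603  0.1617]
 [ 0.4446 -0.3586  0.1612]
 [ 0.4476 -0.3577  0.1622]
 [ 0.4404 -0.3643  0.1598]
 [ 0.4428 -0.3631  0.1603]
 [ 0.4436 -0.3611  0.1593]
 [ 0.4459 -0.3599  0.1597]
 [ 0.446  -0.3576  0.158 ]
 [ 0.4418 -0.3657  0.1585]
 [ 0.4428 -0.3638  0.1577]
 [ 0.4456 -0.3628  0.1585]
 [ 0.4479 -0.3616  0.1589]
 [ 0.4498 -0.3602  0.159 ]
 [ 0.4433 -0.3647  0.1554]
 [ 0.4455 -0.3635  0.1558]
 [ 0.449  -0.3629  0.1573]
 [ 0.4498 -0.3609  0.1563]
 [ 0.4444 -0.3659  0.1538]
 [ 0.4443 -0.3635  0.1519]
 [ 0.4487 -0.3634  0.1544]
 [ 0.4464 -0.3597  0.1503]
 [ 0.4468 -0.3678  0.1534]
 [ 0.4453 -0.3646  0.1501]
 [ 0.4473 -0.3633  0.1503]
 [ 0.4507 -0.3626  0.1517]]
```

```bash
cat >> h.py <<'E'
def proj(d,p):
    f=200/math.tan(math.radians(d['vertical_fov'])/2)
    q=att(d).T@(np.array(p)-np.array(d['eye'])); return np.array([d['cx']+f*q[0]/-q[2], d['cy']-f*q[1]/-q[2]])
def crop(d,x,y,w,h,k,fn,pts=[]):
    im=cv2.resize(d['color'][y:y+h,x:x+w],None,fx=k,fy=k,interpolation=cv2.INTER_CUBIC)
    for p in pts:
        u,v=proj(d,p); cv2.drawMarker(im,(int((u-x+.5)*k),int((v-y+.5)*k)),(0,255,0),cv2.MARKER_CROSS,10,1)
    cv2.imwrite(fn,im)
E
python3 - <<'E'
from h import *
import pickle
t=pickle.load(open('top.pkl','rb'));s=pickle.load(open('scene.pkl','rb'))
st=manip.get_state(); Rm=rot(st['ee_rot']).as_matrix(); print(Rm.round(3))
p=st['position']; 
pts=[p-.013*Rm[:,0]+sg*.0426*Rm[:,2] for sg in(1,-1)]+[p]
crop(s,0,170,100,90,7,'pics/sg.png',pts)
crop(t,480,260,120,90,6,'pics/tg.png',pts)
# base circle check: base axis at 0
print(proj(s,[0,0,0]),proj(t,[0,0,0]))
a=cv2.imread('pics/sg.png');b=cv2.imread('pics/tg.png')
print(a.shape,b.shape)
E
```

```text
[[-0.001  0.903  0.43 ]
 [ 0.002  0.43  -0.903]
 [-1.     0.    -0.002]]
[188.52799451 191.38285547] [344.16462052 363.20370775]
(630, 700, 3) (540, 720, 3)
```

View pics/sg.png

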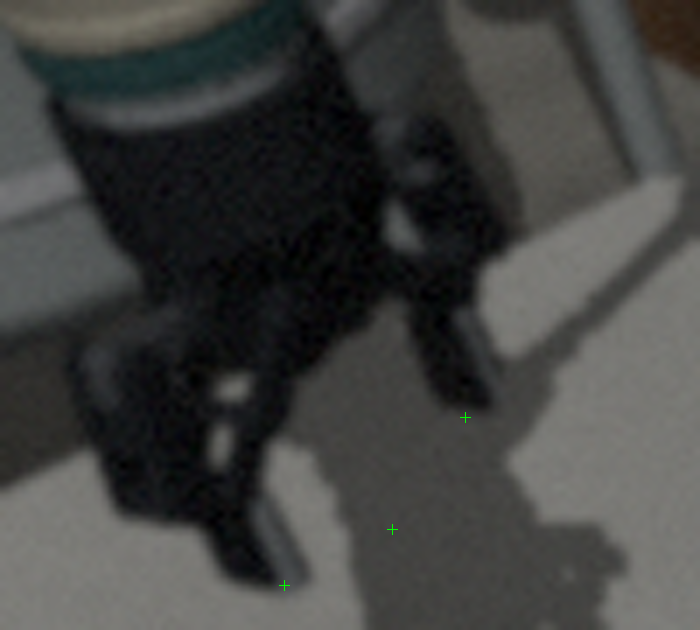

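View pics/tg.png

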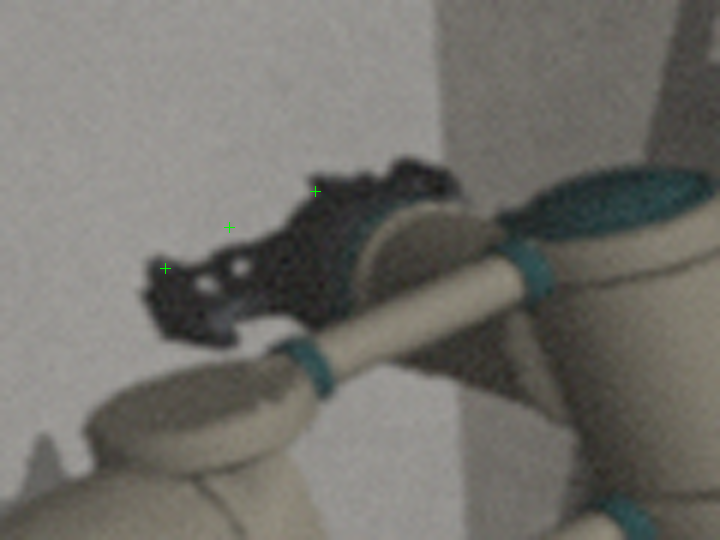

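```bash
python3 - <<'E'
from h import *
import pickle
t=pickle.load(open('top.pkl','rb'));s=pickle.load(open('scene.pkl','rb'))
g=cv2.GaussianBlur(cv2.cvtColor(t['color'],6),(0,0),1.2).astype(float)
gy=np.gradient(g,axis=0);gx=np.gradient(g,axis=1)
def sub(a,i): 
    y0,y1,y2=a[i-1],a[i],a[i+1]; return i+.5*(y0-y2)/(y0-2*y1+y2)
xs=[];ys=[]
for u in list(range(150,345,10))+list(range(395,400,3)):
    col=gy[85:115,u];i=col.argmax()
    xs.append(u);ys.append(85+sub(col,i))
xs=np.array(xs);ys=np.array(ys);k=np.polyfit(xs,ys,1);print('back edge',k,(ys-np.polyval(k,xs)).round(2))
xs=[];ys=[]
for v in list(range(110,220,8))+list(range(290,395,8)):
    r=gx[v,122:145];i=r.argmax(); xs.append(v);ys.append(122+sub(r,i))
xs=np.array(xs);ys=np.array(ys);k=np.polyfit(xs,ys,1);print('left edge',k,(ys-np.polyval(k,xs)).round(2))
xs=[];ys=[]
for v in list(range(110,155,6))+list(range(240,285,6))+list(range(345,395,8)):
    r=-gx[v,535:570];i=r.argmax(); xs.append(v);ys.append(535+sub(r,i))
xs=np.array(xs);ys=np.array(ys);k=np.polyfit(xs,ys,1);print('right edge',k,(ys-np.polyval(k,xs)).round(2))
# table plane per camera
for n,d in(('top',t),('sc',s)):
    C=cloud(d);m=(abs(C[...,2])<.012)&(C[...,0]>.15)&(C[...,0]<.85)&(abs(C[...,1])<.55)
    P=C[m];A=np.c_[P[:,:2],np.ones(len(P))];print(n,np.linalg.lstsq(A,P[:,2],rcond=None)[0])
E
```

```text
back edge [-1.55352639e-02  1.04551840e+02] [  0.48   0.58   0.59   0.74   0.1   -0.79   7.71 -11.63  -2.98   3.18
   0.05   0.1    0.14   0.55   0.65   0.28  -0.07  -0.08   0.07   0.13
   0.25  -0.05]
left edge [-1.91047468e-02  1.37904428e+02] [-0.05  0.05  0.   -0.07 -0.24 -0.32 -0.29 -0.13 -0.38 -0.43 -0.22 -0.4
 -0.38 -0.2   8.64 -0.57 -0.42 -0.18 -0.11 -0.22 -0.45 -0.65 -0.53 -0.29
 -0.46 -0.33 -0.65 -0.71]Traceback (most recent call last):
  File "<stdin>", line 19, in <module>
  File "<stdin>", line 7, in sub
IndexError: index 35 is out of bounds for axis 0 with size 35
```

```bash
python3 - <<'E'
from h import *
import pickle
t=pickle.load(open('top.pkl','rb'));s=pickle.load(open('scene.pkl','rb'))
for n,d in(('top',t),('sc',s)):
    C=cloud(d);m=(abs(C[...,2])<.02)&(C[...,0]>.15)&(C[...,0]<.85)&(abs(C[...,1])<.55)
    P=C[m];A=np.c_[P[:,:2],np.ones(len(P))];k=np.linalg.lstsq(A,P[:,2],rcond=None)[0];print(n,k)
    # table-levelled cloud: rotate about eye so plane is z=0
    nrm=np.array([-k[0],-k[1],1]);nrm/=np.linalg.norm(nrm)
    ax=np.cross(nrm,[0,0,1]);Q=R.from_rotvec(ax).as_matrix()
    e=np.array(d['eye']);print(' level rot deg',np.degrees(ax), 'eye height by plane', (e[2]-k@[e[0],e[1],1])*nrm[2], e[2])
    d2=dict(d);M=Q@att(d)
    q=R.from_matrix(M).as_quat();d2['attitude']=np.array([q[3],*q[:3]])
    T=lambda x,y,ox=340,oy=175:((x+.5)/6-.5+ox,(y+.5)/6-.5+oy)
    S=lambda x,y:((x+.5)/4-.5+150,(y+.5)/4-.5+180)
    S2=lambda x,y:((x+.5)/5-.5+290,(y+.5)/5-.5+130)
    if n=='top':
        for nm,x,y,z in[('tl',126,133,.116),('tr',209,110,.116),('d2',612,381,.16),('d1',698,366,.16),('p1',532,397,.16),('p2',450,411,.16)]: print(nm,ray(d2,*T(x,y),z).round(4))
        print('bar,ball',ray(d2,*T(165,157,230,195),.195),ray(d2,*T(286,162,230,195),.165))
    else:
        for nm,x,y,z in[('tl',603,240,.116),('tr',573,282,.116),('d2',147,296,.16),('d1',94,342,.16),('p1',196,252,.16),('p2',243,213,.16),('d1f',125,478,.05),('d2f',176,432,.05)]: print(nm,ray(d2,*S(x,y),z).round(4))
        print('bar,ball',ray(d2,*S2(308,121),.192),ray(d2,*S2(245,207),.159))
E
```

```text
top [-3.51619231e-04  1.38980929e-03  6.75090251e-05]
 level rot deg [-0.07963012 -0.02014628  0.        ] eye height by plane 1.5866393561598982 1.5866566802476239
tl [ 0.573 -0.063  0.116]
tr [ 0.5852 -0.1097  0.116 ]
d2 [ 0.4305 -0.3167  0.16  ]
d1 [ 0.4378 -0.3632  0.16  ]
p1 [ 0.4226 -0.2735  0.16  ]
p2 [ 0.4159 -0.2292  0.16  ]
bar,ball [0.49407181 0.27236743 0.195     ] [0.49190294 0.2117521  0.165     ]
sc [-7.38854376e-05 -5.92177803e-04  8.29013493e-04]
 level rot deg [ 0.03392928 -0.00423332  0.        ] eye height by plane 0.906139676509609 0.9073338427637038
tl [ 0.5794 -0.0641  0.116 ]
tr [ 0.5916 -0.1079  0.116 ]
d2 [ 0.431  -0.3117  0.16  ]
d1 [ 0.4391 -0.3568  0.16  ]
p1 [ 0.4219 -0.2667  0.16  ]
p2 [ 0.4152 -0.2231  0.16  ]
d1f [ 0.4404 -0.361   0.05  ]
d2f [ 0.4341 -0.3161  0.05  ]
bar,ball [0.49529923 0.28092586 0.192     ] [0.49323644 0.21881865 0.159     ]
```

Which objects could be confused:
- **Charred sticks:** the dark ones at scene (174,266) and (187,254). The pale ones at (199,243) and (211,233) stay.
- **Cage:** the grey one at top (365,198). The yellow one at (262,263) is not meant.
- **Latch:** the red bar at top (257,221). The blue handle at (306,214) is the drain cock.

The crops confirm these choices.

```bash
cat >> h.py <<'E'
def plan(p,yaw,st=None,pitchR=None):
    """tool down, tool z axis at yaw (deg, world); prints shift cm and rotvec deg in tool axes"""
    st=st or manip.get_state(); Rc=rot(st['ee_rot']).as_matrix()
    y=math.radians(yaw); z=np.array([math.cos(y),math.sin(y),0]);x=np.array([0,0,-1.]);T=np.stack([x,np.cross(z,x),z],1)
    if pitchR is not None: T=pitchR
    sh=Rc.T@(np.array(p)-st['position'])*100; rv=np.degrees(R.from_matrix(Rc.T@T).as_rotvec())
    print('pos',st['position'].round(4),'shift',sh.round(2),'rot',rv.round(2),'w',round(st['width'],4),'F',st['contact_force'].round(1),'t',round(st['clock'],2),'q',st['qpos'].round(2))
E
python3 -c "
from h import *
plan([.4388,-.360,.231],9.3)"
```

```text
pos [ 0.2473 -0.5186  0.2305] shift [-0.03 24.11 -6.07] rot [-7.381e+01 -7.000e-02 -7.000e-02] w 0.0853 F [ 0.2  0.7 -0.1] t 0.1 q [-1.25  0.28  1.51 -0.    1.36 -0.12]
```

```bash
python3 -m crank '[[0,4.8,-1.2,-10.5,0,0,8.5],[0,9.6,-2.4,-21,0,0,8.5],[0,14.4,-3.6,-31.5,0,0,8.5],[0,19.2,-4.8,-42,0,0,8.5],[0,24.1,-6.07,-52.5,0,0,8.5]]' 30
python3 -c "
from h import *
plan([.4388,-.360,.231],9.3)"
```

```text
clock: 0.72
position: [0.4397, -0.3594, 0.2309]
ee_rot: [0.703, 0.072, 0.704, -0.072]
contact_force: [-0.3, -0.5, 0.4]
width: 0.0852
pos [ 0.4397 -0.3594  0.2309] shift [-0.01 -0.08 -0.08] rot [-2.098e+01 -3.000e-02 -2.000e-02] w 0.0852 F [-0.3 -0.5  0.4] t 0.72 q [-0.81  0.27  1.52 -0.    1.36 -0.6 ]
```

```bash
python3 -m crank '[[0,0,0,-10.5,0,0,6],[0,0,0,-21,0,0,6],[0,0,0,-21,0,0,6],[3,0,0,-21,0,0,6]]' 30
python3 - <<'E'
from h import *
plan([.4388,-.360,.121],9.3)
s=cam('scene');st=manip.get_state();p=st['position'];Rm=rot(st['ee_rot']).as_matrix()
crop(s,130,180,140,110,5,'pics/a1.png',[p,p-Rm[:,0]*.005+Rm[:,2]*.03,p-Rm[:,0]*.005-Rm[:,2]*.03])
E
```

```text
clock: 1.23
position: [0.44, -0.362, 0.203]
ee_rot: [0.706, -0.056, 0.704, 0.053]
contact_force: [0.2, -0.9, -0.4]
width: 0.0601
pos [ 0.44  -0.362  0.203] shift [ 8.2   0.26 -0.12] rot [-0.53  0.18  0.27] w 0.0601 F [ 0.2 -0.9 -0.4] t 1.23 q [-0.81  0.28  1.57 -0.    1.29 -0.96]
```

View pics/a1.png

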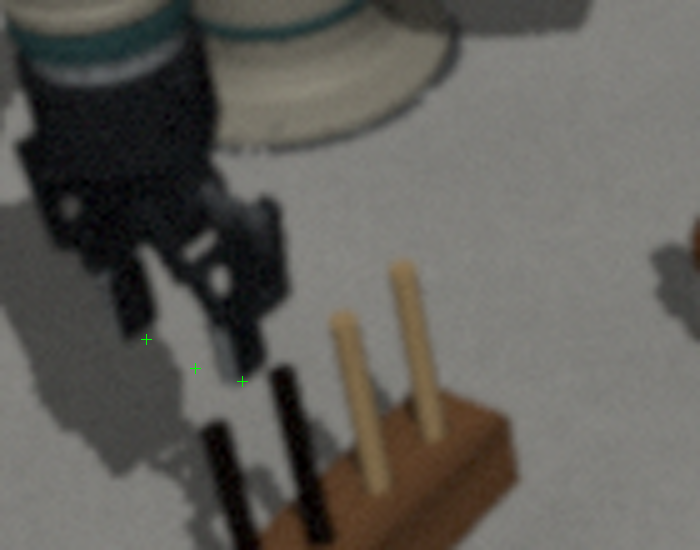

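```bash
python3 -m crank '[[3,0.3,-0.12,-0.5,0,0,6],[6,0.3,-0.12,-0.5,0,0,6],[8.2,0.3,-0.12,-0.5,0,0,6],[8.2,0.3,-0.12,-0.5,0,0,4]]' 30
python3 - <<'E'
from h import *
plan([.4388,-.359,.121],9.3)
s=cam('scene');crop(s,130,180,140,110,5,'pics/a2.png')
E
```

```text
clock: 1.78
position: [0.4359, -0.3569, 0.1178]
ee_rot: [0.704, -0.056, 0.706, 0.059]
contact_force: [0.1, -0.9, -0.3]
width: 0.0431
pos [ 0.4359 -0.3569  0.1178] shift [-0.32 -0.25  0.25] rot [ 0.04 -0.15 -0.22] w 0.0431 F [ 0.1 -0.9 -0.3] t 1.77 q [-0.81  0.35  1.7  -0.    1.1  -0.97]
```

View pics/a2.png

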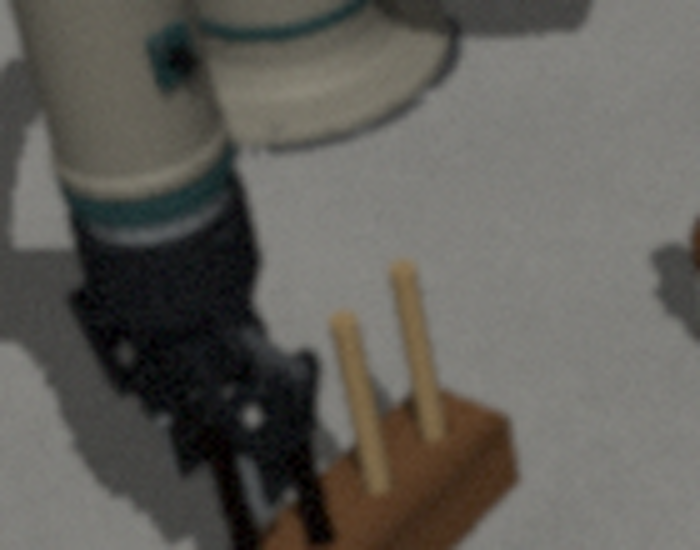

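```bash
python3 -m crank '[[-0.2,-0.2,0.25,0,0,0,4],[-0.2,-0.2,0.25,0,0,0,0.5],[-0.2,-0.2,0.25,0,0,0,0.5],[-0.2,-0.2,0.25,0,0,0,0.5],[-0.2,-0.2,0.25,0,0,0,0.5]]' 40
python3 -c "
from h import *
plan([.4388,-.359,.121],9.3)"
```

```text
clock: 2.45
position: [0.4403, -0.36, 0.1225]
ee_rot: [0.705, -0.059, 0.704, 0.058]
contact_force: [-1.9, 0.1, 6.2]
width: 0.0131
pos [ 0.4403 -0.36    0.1225] shift [ 0.15  0.12 -0.13] rot [0.19 0.05 0.12] w 0.0131 F [-1.9  0.1  6.2] t 2.45 q [-0.81  0.35  1.69 -0.    1.11 -0.97]
```

```bash
python3 -m crank '[[-2.5,0,0,0,0,0,0.5],[-6,0,0,0,0,0,0.5],[-10,0,0,0,0,0,0.5],[-14.5,0,0,0,0,0,0.5],[-14.5,0,0,0,0,0,0.5]]' 40
python3 - <<'E'
from h import *
plan([.576,-.0635,.267],14.6)
plan([.588,-.109,.267],14.6)
s=cam('scene');st=manip.get_state();p=st['position'];Rm=rot(st['ee_rot']).as_matrix()
g=p-.019*Rm[:,0]
crop(s,130,150,140,130,5,'pics/a3.png',[g, g-[0,0,.13]])
E
```

```text
clock: 3.08
position: [0.4415, -0.3607, 0.2703]
ee_rot: [0.707, -0.061, 0.703, 0.056]
contact_force: [1.0, -0.6, -0.8]
width: 0.0131
pos [ 0.4415 -0.3607  0.2703] shift [ 0.24 27.1  18.16] rot [-5.12  0.26  0.4 ] w 0.0131 F [ 1.  -0.6 -0.8] t 3.08 q [-0.81  0.24  1.45  0.    1.44 -0.97]
pos [ 0.4415 -0.3607  0.2703] shift [ 0.27 22.42 18.6 ] rot [-5.12  0.26  0.4 ] w 0.0131 F [ 1.  -0.6 -0.8] t 3.08 q [-0.81  0.24  1.45  0.    1.44 -0.97]
```

View pics/a3.png

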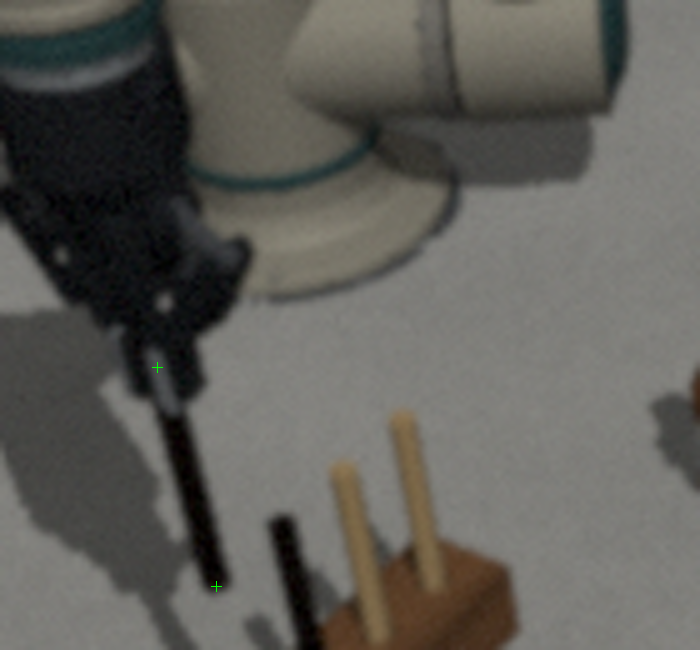

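```bash
python3 -m crank '[[0,5.4,3.7,-1,0.1,0.1,0.5],[0,10.8,7.4,-2,0.1,0.2,0.5],[0,16.2,11,-3,0.2,0.3,0.5],[0,21.6,14.7,-4,0.2,0.4,0.5],[0,27,18.35,-5.1,0.26,0.4,0.5]]' 40
python3 -m crank '[[1.5,0,0,0,0,0,0.5],[1.5,0,0,0,0,0,0.5],[1.5,0,0,0,0,0,0.5]]' 40
python3 - <<'E'
from h import *
plan([.578,-.064,.245],14.6)
s=cam('scene');st=manip.get_state();p=st['position'];Rm=rot(st['ee_rot']).as_matrix()
crop(s,240,170,110,130,5,'pics/a4.png',[p+Rm[:,0]*.1115])
t=cam('top');crop(t,310,160,100,80,6,'pics/a4t.png',[p+Rm[:,0]*.1115])
E
```

```text
clock: 3.75
position: [0.5703, -0.0734, 0.2644]
ee_rot: [0.699, -0.087, 0.704, 0.093]
contact_force: [1.0, -0.0, -0.0]
width: 0.0128
clock: 4.12
position: [0.5698, -0.0767, 0.2506]
ee_rot: [0.699, -0.087, 0.704, 0.091]
contact_force: [0.0, -0.2, 0.7]
width: 0.0127
pos [ 0.5698 -0.0767  0.2506] shift [0.56 1.02 1.11] rot [-0.12 -0.34 -0.43] w 0.0127 F [ 0.  -0.2  0.7] t 4.12 q [-0.26  0.27  1.46  0.    1.42 -0.51]
```

View pics/a4.png

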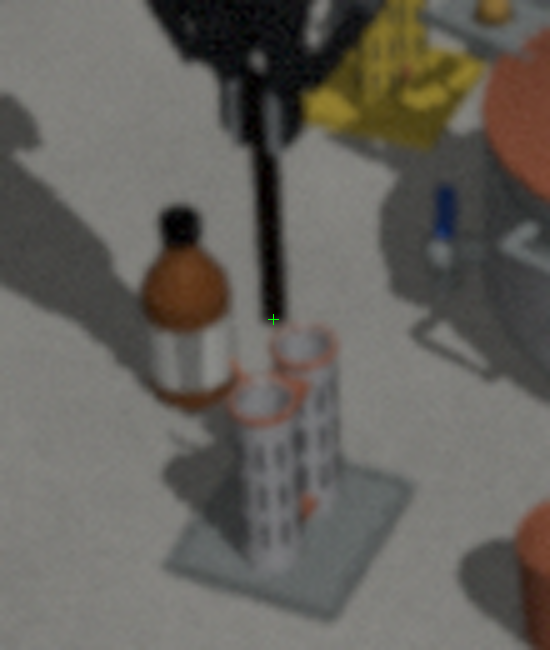

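View pics/a4t.png

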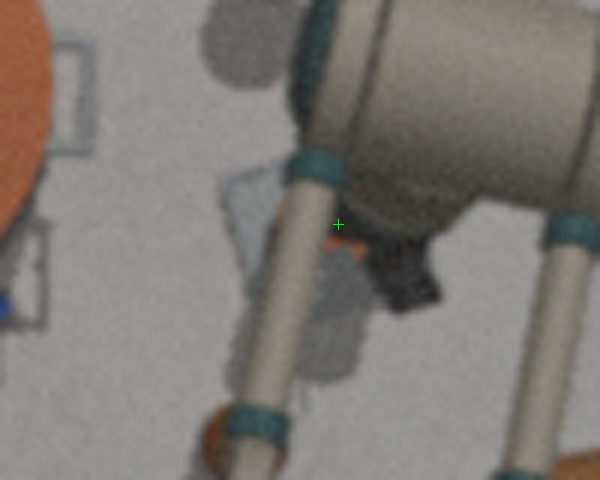

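```bash
python3 - <<'E'
from h import *
import pickle
s=pickle.load(open('scene.pkl','rb'))
print(ray(s,300.6,238.8,.116),ray(s,292.6,249.6,.116))
plan([.579,-.0645,.245],14.6)
E
python3 -m crank '[[0.3,1,1.15,0,-0.3,-0.4,0.5],[0.3,1,1.15,0,-0.3,-0.4,0.5],[0.3,1,1.15,0,-0.3,-0.4,0.5]]' 40
python3 - <<'E'
from h import *
plan([.579,-.0645,.245],14.6)
s=cam('scene');st=manip.get_state();p=st['position'];Rm=rot(st['ee_rot']).as_matrix()
crop(s,260,190,80,80,8,'pics/a5.png',[p+Rm[:,0]*.1115,[p[0],p[1],.116],[p[0]+.012,p[1]-.0465,.116]])
E
```

```text
[ 0.57787381 -0.06190173  0.116     ] [ 0.58988345 -0.1075119   0.116     ]
pos [ 0.5703 -0.0769  0.2514] shift [0.64 0.97 1.16] rot [-0.14 -0.24 -0.39] w 0.0124 F [-0.6  0.3  0.3] t 4.22 q [-0.26  0.27  1.46  0.    1.42 -0.51]
clock: 4.6
position: [0.5792, -0.0628, 0.2484]
ee_rot: [0.702, -0.09, 0.701, 0.09]
contact_force: [0.2, 0.3, 0.2]
width: 0.0132
pos [ 0.5792 -0.0628  0.2484] shift [ 0.34 -0.16 -0.06] rot [0.   0.05 0.01] w 0.0132 F [0.2 0.3 0.2] t 4.6 q [-0.23  0.28  1.46  0.    1.4  -0.48]
```

View pics/a5.png

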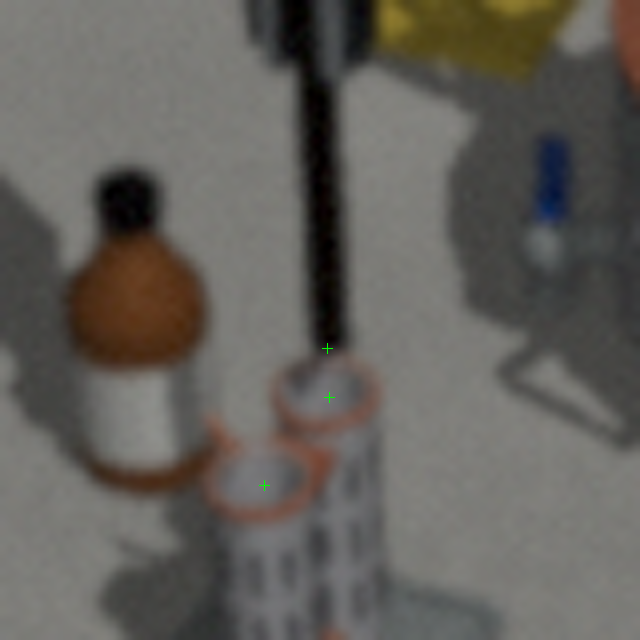

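```bash
python3 -m crank '[[1.5,0,-0.15,0,0,0,0.5],[4,0,-0.15,0,0,0,0.5],[7,0,-0.15,0,0,0,0.5],[7,0,-0.15,0,0,0,0.5]]' 40
python3 -c "
from h import *
plan([.5775,-.0625,.124],14.6)"
```

```text
clock: 5.15
position: [0.5753, -0.0628, 0.1752]
ee_rot: [0.699, -0.089, 0.703, 0.091]
contact_force: [-0.2, 0.6, -1.1]
width: 0.013
pos [ 0.5753 -0.0628  0.1752] shift [ 5.12 -0.05  0.24] rot [-0.02 -0.3  -0.19] w 0.013 F [-0.2  0.6 -1.1] t 5.15 q [-0.23  0.32  1.58  0.    1.24 -0.48]
```

```bash
python3 -m crank '[[2.5,0,0.2,0,0,0,0.5],[5,0,0.2,0,0,0,0.5],[5,0,0.2,0,0,0,0.5],[5,0,0.2,0,0,0,0.5]]' 40
python3 - <<'E'
from h import *
plan([.5775,-.0625,.124],14.6)
s=cam('scene')
crop(s,250,180,90,90,7,'pics/a6.png')
E
```

```text
clock: 5.65
position: [0.5807, -0.0629, 0.1297]
ee_rot: [0.703, -0.09, 0.7, 0.09]
contact_force: [-0.4, 0.0, -0.9]
width: 0.013
pos [ 0.5807 -0.0629  0.1297] shift [ 0.57  0.12 -0.3 ] rot [-0.02  0.18  0.06] w 0.013 F [-0.4  0.  -0.9] t 5.65 q [-0.23  0.36  1.64  0.    1.13 -0.48]
```

View pics/a6.png

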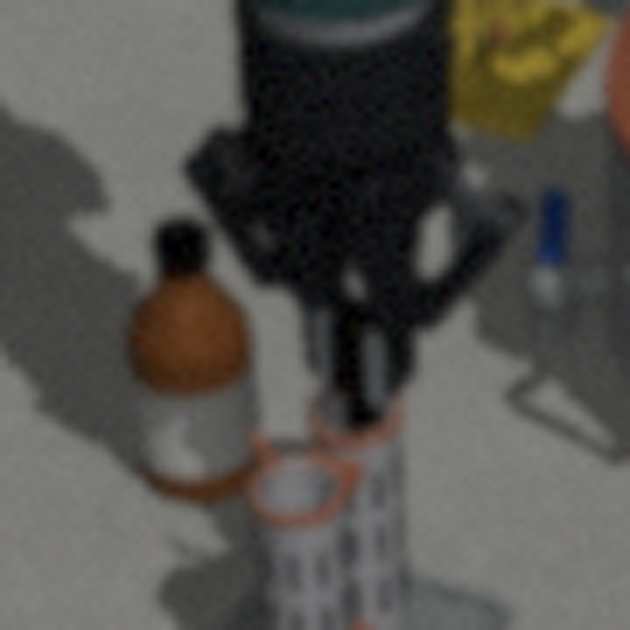

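```bash
python3 -m crank '[[0.5,0,-0.2,0,0,0,0.5],[0.5,0,-0.2,0,0,0,0.5],[0.5,0,-0.2,0,0,0,3],[0.5,0,-0.2,0,0,0,3],[0.5,0,-0.2,0,0,0,3]]' 40
python3 -m crank '[[-2,0,0,0,0,0,3],[-6,0,0,0,0,0,3],[-11,0,0,0,0,0,3.5],[-11,0,0,0,0,0,5]]' 40
python3 - <<'E'
from h import *
st=manip.get_state()
plan([.4335,-.3155,.232],9.3)
s=cam('scene')
crop(s,250,180,90,90,7,'pics/a7.png')
crop(s,150,200,110,110,6,'pics/a7r.png')
E
```

```text
clock: 6.32
position: [0.5779, -0.0632, 0.1234]
ee_rot: [0.702, -0.09, 0.701, 0.09]
contact_force: [0.9, -0.8, 0.7]
width: 0.0299
clock: 6.82
position: [0.5804, -0.0638, 0.238]
ee_rot: [0.705, -0.091, 0.698, 0.089]
contact_force: [-1.1, 0.1, -0.2]
width: 0.0498
pos [ 0.5804 -0.0638  0.238 ] shift [  0.49 -20.66 -20.57] rot [5.29 0.57 0.23] w 0.0498 F [-1.1  0.1 -0.2] t 6.83 q [-0.23  0.28  1.48  0.    1.37 -0.48]
```

View pics/a7.png

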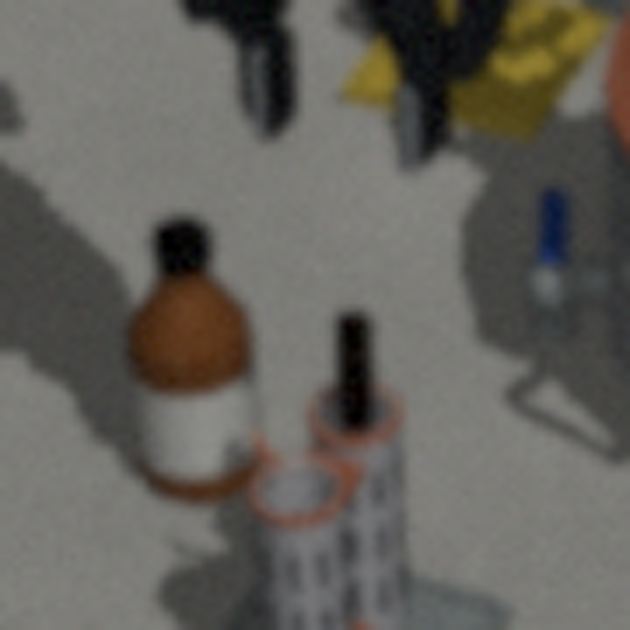

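View pics/a7r.png

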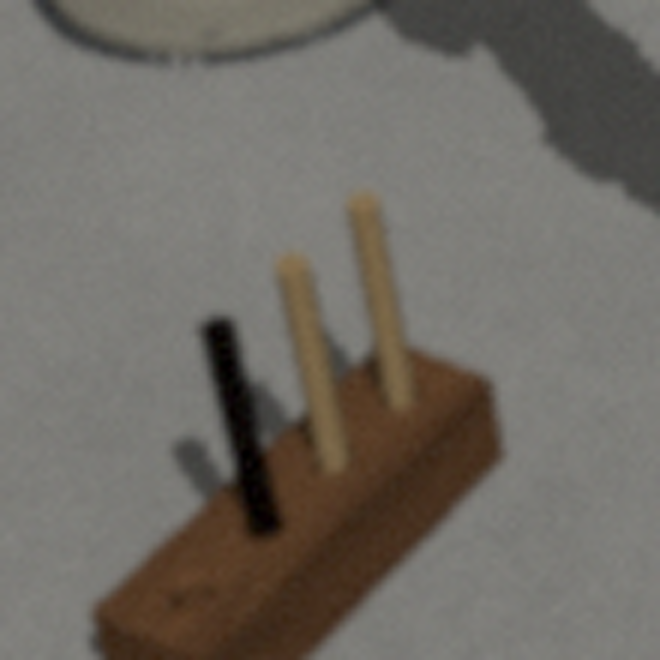

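```bash
python3 -m crank '[[0,-4.1,-4.1,1,0,0,6],[0,-8.2,-8.2,2,0,0,6],[0,-12.4,-12.3,3,0,0,6],[0,-16.5,-16.4,4,0,0,6],[0,-20.6,-20.5,5.2,0,0,6]]' 40
python3 -m crank '[[0,0,0,0,0,0,6],[0,0,0,0,0,0,6]]' 40
python3 -c "
from h import *
plan([.433,-.315,.121],9.3)"
```

```text
clock: 7.5
position: [0.4295, -0.315, 0.2315]
ee_rot: [0.705, -0.057, 0.705, 0.058]
contact_force: [0.6, 0.1, 0.6]
width: 0.0599
clock: 7.75
position: [0.4308, -0.3135, 0.2319]
ee_rot: [0.705, -0.057, 0.705, 0.059]
contact_force: [-0.0, -0.1, 0.1]
width: 0.0599
pos [ 0.4308 -0.3135  0.2319] shift [11.09 -0.22  0.19] rot [ 0.03  0.01 -0.16] w 0.0599 F [-0.  -0.1  0.1] t 7.75 q [-0.76  0.21  1.59  0.    1.34 -0.92]
```

```bash
python3 -m crank '[[4,-0.15,0.2,0,0,0,6],[7.5,-0.15,0.2,0,0,0,6],[10,-0.15,0.2,0,0,0,6],[11,-0.15,0.2,0,0,0,5],[11,-0.15,0.2,0,0,0,4]]' 40
python3 - <<'E'
from h import *
plan([.433,-.315,.121],9.3)
s=cam('scene')
crop(s,150,180,110,110,6,'pics/a8.png')
E
```

```text
clock: 8.38
position: [0.434, -0.3142, 0.1227]
ee_rot: [0.705, -0.058, 0.705, 0.059]
contact_force: [0.6, 0.5, 0.7]
width: 0.0399
pos [ 0.434  -0.3142  0.1227] shift [ 0.17 -0.06 -0.11] rot [ 0.18  0.03 -0.08] w 0.0399 F [0.6 0.5 0.7] t 8.38 q [-0.76  0.3   1.76  0.    1.08 -0.92]
```

View pics/a8.png

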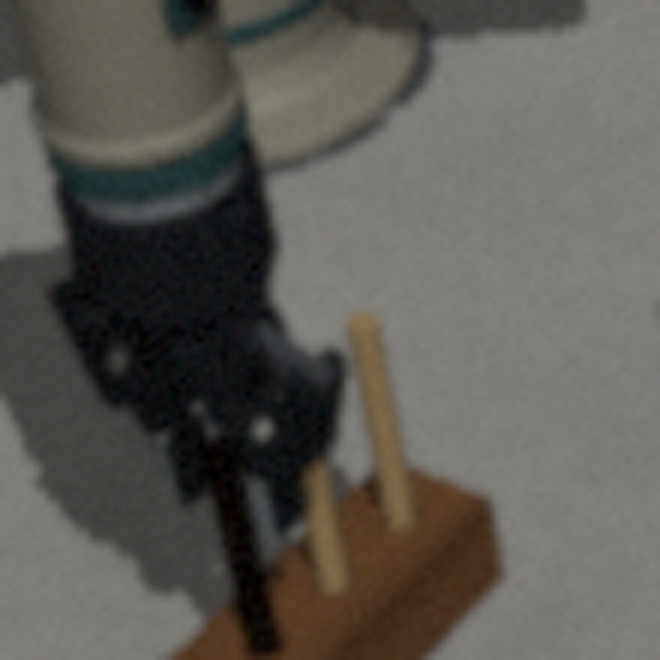

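Dark stick b is between the fingers at (240,520), and the pale sticks are clear of them. Closing and lifting.

```bash
python3 -m crank '[[0,0,0,0,0,0,0.5],[0,0,0,0,0,0,0.5],[0,0,0,0,0,0,0.5],[0,0,0,0,0,0,0.5]]' 40
python3 -m crank '[[-2.5,0,0,0,0,0,0.5],[-6,0,0,0,0,0,0.5],[-10,0,0,0,0,0,0.5],[-14.5,0,0,0,0,0,0.5],[-14.5,0,0,0,0,0,0.5]]' 40
python3 - <<'E'
from h import *
plan([.590,-.109,.250],14.6)
s=cam('scene');st=manip.get_state();p=st['position'];Rm=rot(st['ee_rot']).as_matrix()
crop(s,130,150,140,130,5,'pics/a9.png',[p+Rm[:,0]*.1115])
E
```

```text
clock: 8.93
position: [0.4339, -0.3159, 0.1242]
ee_rot: [0.706, -0.058, 0.704, 0.057]
contact_force: [-0.8, 0.5, 6.0]
width: 0.0131
clock: 9.55
position: [0.4351, -0.3169, 0.272]
ee_rot: [0.707, -0.06, 0.702, 0.056]
contact_force: [1.3, 0.2, -1.2]
width: 0.0131
pos [ 0.4351 -0.3169  0.272 ] shift [ 2.21 18.   18.66] rot [-5.22  0.36  0.39] w 0.0131 F [ 1.3  0.2 -1.2] t 9.55 q [-0.76  0.19  1.52  0.    1.42 -0.92]
```

View pics/a9.png

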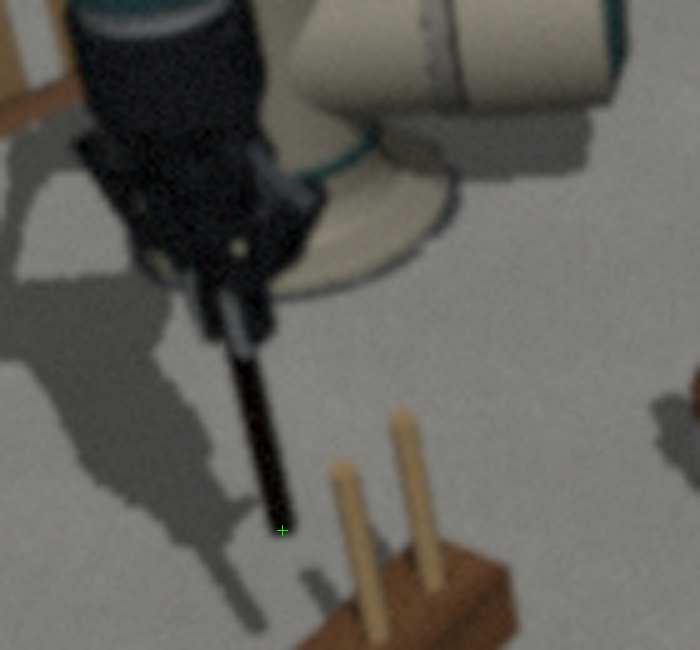

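```bash
python3 -m crank '[[0,3.6,3.7,-1,0.1,0.1,0.5],[0,7.2,7.4,-2,0.1,0.2,0.5],[0,10.8,11.1,-3,0.2,0.3,0.5],[0,14.4,14.8,-4,0.2,0.4,0.5],[0,18,18.6,-5.2,0.3,0.4,0.5]]' 40
python3 -m crank '[[0,0,0,0,0,0,0.5],[0,0,0,0,0,0,0.5]]' 40
python3 -c "
from h import *
plan([.590,-.109,.250],14.6)"
```

```text
clock: 10.22
position: [0.5875, -0.1059, 0.2663]
ee_rot: [0.699, -0.087, 0.704, 0.093]
contact_force: [0.9, -1.0, -0.3]
width: 0.0128
clock: 10.48
position: [0.5866, -0.1074, 0.2667]
ee_rot: [0.698, -0.087, 0.704, 0.093]
contact_force: [-0.3, 0.4, 0.3]
width: 0.0128
pos [ 0.5866 -0.1074  0.2667] shift [ 1.66 -0.25  0.3 ] rot [ 0.01 -0.41 -0.48] w 0.0128 F [-0.3  0.4  0.3] t 10.47 q [-0.3   0.3   1.39  0.    1.47 -0.56]
```

```bash
python3 -m crank '[[1.7,-0.15,0.2,0,-0.4,-0.4,0.5],[1.7,-0.15,0.2,0,-0.4,-0.4,0.5],[1.7,-0.15,0.2,0,-0.4,-0.4,0.5]]' 40
python3 - <<'E'
from h import *
plan([.590,-.108,.124],14.6)
s=cam('scene');st=manip.get_state();p=st['position'];Rm=rot(st['ee_rot']).as_matrix()
crop(s,250,190,80,80,8,'pics/b1.png',[p+Rm[:,0]*.1115,[p[0],p[1],.116]])
E
```

```text
clock: 10.85
position: [0.5893, -0.1093, 0.2515]
ee_rot: [0.702, -0.089, 0.7, 0.089]
contact_force: [-0.2, 0.0, -0.4]
width: 0.0131
pos [ 0.5893 -0.1093  0.2515] shift [12.75  0.1   0.06] rot [-0.11  0.16 -0.02] w 0.0131 F [-0.2  0.  -0.4] t 10.85 q [-0.3   0.3   1.42  0.    1.42 -0.55]
```

View pics/b1.png

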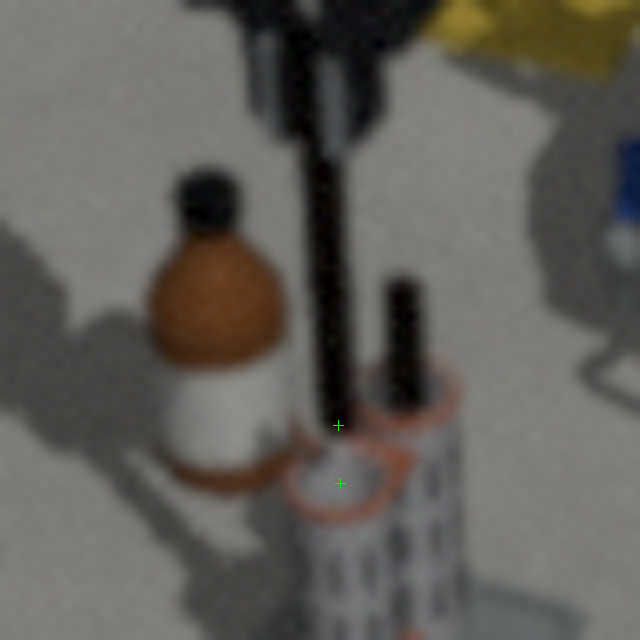

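```bash
python3 -m crank '[[1.5,0,0,0,0,0,0.5],[4,0,0,0,0,0,0.5],[7,0,0,0,0,0,0.5],[7,0,0,0,0,0,0.5]]' 40
python3 -m crank '[[2.5,0,0,0,0,0,0.5],[4.8,0,0,0,0,0,0.5],[5.6,0,0,0,0,0,0.5],[5.6,0,0,0,0,0,0.5]]' 40
python3 -c "
from h import *
plan([.590,-.108,.124],14.6)"
```

```text
clock: 11.4
position: [0.5879, -0.1076, 0.1784]
ee_rot: [0.7, -0.089, 0.702, 0.091]
contact_force: [0.2, 0.3, 0.3]
width: 0.013
clock: 11.9
position: [0.5905, -0.1083, 0.1257]
ee_rot: [0.703, -0.09, 0.7, 0.09]
contact_force: [-0.1, -0.0, -0.7]
width: 0.0127
pos [ 0.5905 -0.1083  0.1257] shift [ 0.17  0.04 -0.04] rot [-0.02  0.2  -0.  ] w 0.0127 F [-0.1 -0.  -0.7] t 11.9 q [-0.3   0.39  1.61  0.    1.14 -0.55]
```

```bash
python3 -m crank '[[0,0,0,0,0,0,3],[0,0,0,0,0,0,3],[0,0,0,0,0,0,3],[0,0,0,0,0,0,3]]' 40
python3 -m crank '[[-2,0,0,0,0,0,3],[-6,0,0,0,0,0,3],[-12,0,0,0,0,0,3.5],[-14,0,0,0,0,0,5],[-14,0,0,0,0,0,5]]' 40
python3 - <<'E'
from h import *
plan([.45,.2,.28],0)
s=cam('scene');crop(s,250,180,90,100,6,'pics/b2.png')
crop(s,300,130,90,70,7,'pics/b2l.png')
E
```

```text
clock: 12.4
position: [0.5902, -0.1082, 0.1255]
ee_rot: [0.703, -0.09, 0.7, 0.09]
contact_force: [0.5, 0.4, 0.1]
width: 0.0299
clock: 13.02
position: [0.5907, -0.1086, 0.2674]
ee_rot: [0.704, -0.09, 0.699, 0.089]
contact_force: [-0.6, -0.7, -1.2]
width: 0.05
pos [ 0.5907 -0.1086  0.2674] shift [-1.37 33.4  -5.83] rot [14.58  0.41  0.07] w 0.05 F [-0.6 -0.7 -1.2] t 13.03 q [-0.3   0.29  1.39  0.    1.45 -0.55]
```

View pics/b2.png

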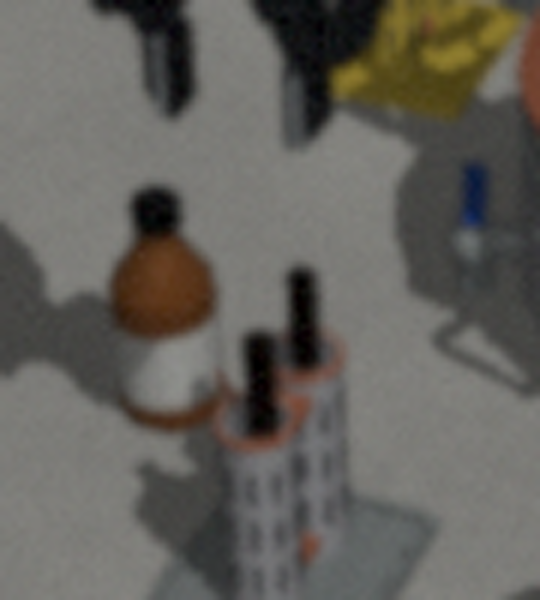

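View pics/b2l.png

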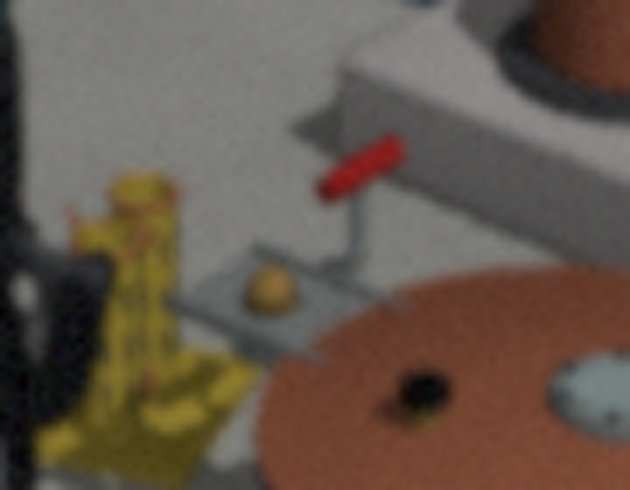

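Both charred sticks are fully down, at (260,385) and (303,315), each showing the same length above its rim. Next is the latch.

```bash
python3 -c "
from h import *
plan([.4945,.285,.275],-1.5)"
```

```text
pos [ 0.5897 -0.1083  0.2654] shift [-0.96 40.46  0.7 ] rot [16.08  0.21 -0.03] w 0.0497 F [ 1.  -0.3 -0.3] t 13.07 q [-0.3   0.3   1.39  0.    1.45 -0.55]
```

```bash
python3 -m crank '[[-1,5,0.1,2,0,0,3.6],[-1,10,0.2,4,0,0,3.6],[-1,15,0.3,6,0,0,3.6],[-1,20,0.4,8,0,0,3.6],[-1,25,0.5,10,0,0,3.6]]' 40
python3 -m crank '[[0,5.1,-0.8,3,0,0,3.6],[0,10.1,-1.7,6,0,0,3.6],[0,15,-2.5,6,0,0,3.6],[0,15,-2.5,6,0,0,3.6]]' 40
python3 - <<'E'
from h import *
plan([.4945,.285,.176],-1.5)
s=cam('scene');st=manip.get_state();p=st['position'];Rm=rot(st['ee_rot']).as_matrix()
crop(s,300,90,110,110,6,'pics/b3.png',[p-Rm[:,0]*.002,[.4945,.2785,.192],[.4945,.285,.192]])
E
```

```text
clock: 13.7
position: [0.53, 0.1362, 0.273]
ee_rot: [0.706, -0.028, 0.707, 0.028]
contact_force: [0.5, 0.0, -0.6]
width: 0.0363
clock: 14.2
position: [0.4925, 0.2851, 0.2729]
ee_rot: [0.707, 0.007, 0.708, -0.007]
contact_force: [0.3, -0.0, 0.3]
width: 0.0362
pos [0.4925 0.2851 0.2729] shift [ 9.69 -0.01  0.21] rot [ 0.36 -0.09 -0.03] w 0.0362 F [ 0.3 -0.   0.3] t 14.2 q [0.4  0.25 1.44 0.   1.45 0.42]
```

View pics/b3.png

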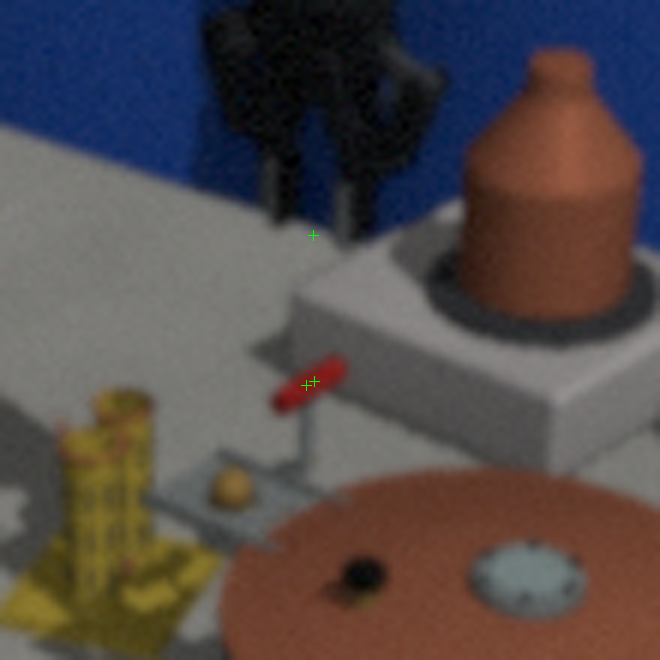

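```bash
python3 -m crank '[[3,0,0.15,0.3,0,0,3.6],[6,0,0.15,0.3,0,0,3.6],[8.5,0,0.15,0.3,0,0,3.6],[9.6,0,0.15,0.3,0,0,3.6],[9.6,0,0.15,0.3,0,0,3.6]]' 40
python3 - <<'E'
from h import *
plan([.4945,.285,.176],-1.5)
s=cam('scene');crop(s,300,90,110,110,6,'pics/b4.png')
E
```

```text
clock: 14.88
position: [0.4962, 0.2815, 0.1785]
ee_rot: [0.707, 0.011, 0.707, -0.011]
contact_force: [0.1, 0.0, -0.4]
width: 0.0361
pos [0.4962 0.2815 0.1785] shift [ 0.24  0.35 -0.18] rot [-0.28  0.05  0.  ] w 0.0361 F [ 0.1  0.  -0.4] t 14.88 q [ 0.39  0.3   1.6  -0.    1.24  0.43]
```

View pics/b4.png

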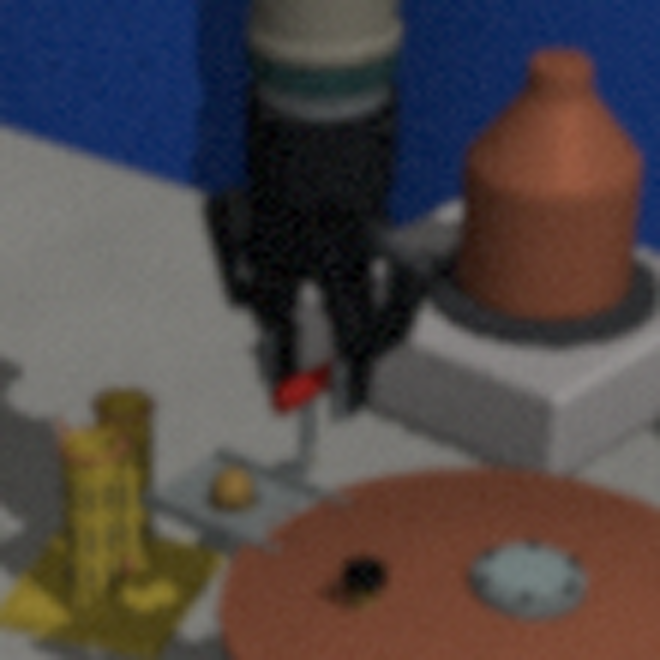

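```bash
python3 -m crank '[[0.1,0.3,-0.1,0,0,0,3.6],[0.1,0.3,-0.1,0,0,0,0.3],[0.1,0.3,-0.1,0,0,0,0.3],[0.1,0.3,-0.1,0,0,0,0.3],[0.1,0.3,-0.1,0,0,0,0.3]]' 80
python3 - <<'E'
from h import *
plan([.4945,.285,.176],-1.5)
s=cam('scene');crop(s,300,90,110,110,6,'pics/b5.png')
E
```

```text
clock: 15.55
position: [0.4966, 0.2859, 0.1794]
ee_rot: [0.709, 0.011, 0.705, -0.01]
contact_force: [2.2, 0.8, 4.4]
width: 0.0125
pos [0.4966 0.2859 0.1794] shift [ 0.34 -0.1  -0.21] rot [-0.22  0.33 -0.14] w 0.0125 F [2.2 0.8 4.4] t 15.55 q [ 0.4   0.3   1.6  -0.    1.23  0.43]
```

View pics/b5.png

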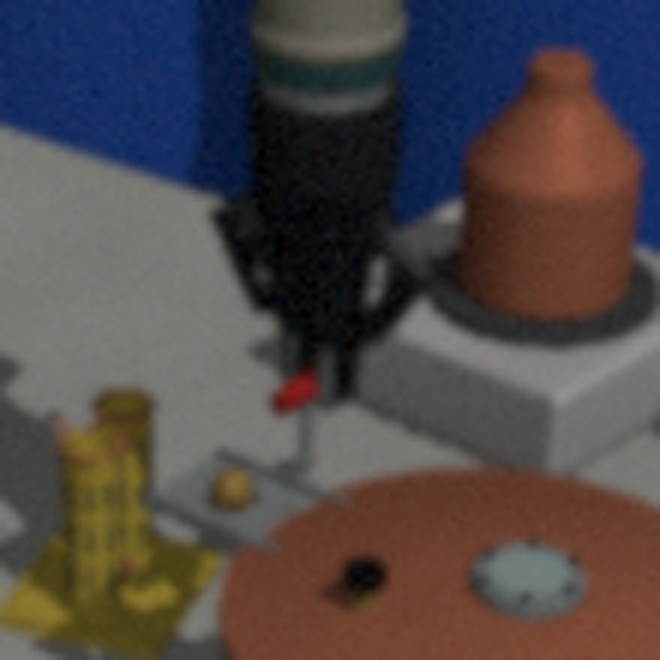

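The bar is pinched on its outer half: it's visible at (297,390) going into the pads. Now pulling sideways.

```bash
python3 -m crank '[[0,0.7,0,0,0,0,0.3],[0,1.4,0,0,0,0,0.3],[0,2.0,0,0,0,0,0.3],[0,2.1,0,0,0,0,0.3],[0,2.1,0,0,0,0,0.3]]' 80
python3 - <<'E'
from h import *
plan([.4945,.285,.176],-1.5)
s=cam('scene');crop(s,300,90,110,110,6,'pics/b6.png')
E
```

```text
clock: 16.23
position: [0.4972, 0.302, 0.1792]
ee_rot: [0.709, 0.008, 0.705, -0.013]
contact_force: [2.0, -10.6, 8.1]
width: 0.0122
pos [0.4972 0.302  0.1792] shift [ 0.33 -1.7  -0.22] rot [-0.18  0.29  0.45] w 0.0122 F [  2.  -10.6   8.1] t 16.23 q [ 0.43  0.32  1.58 -0.01  1.25  0.46]
```

View pics/b6.png

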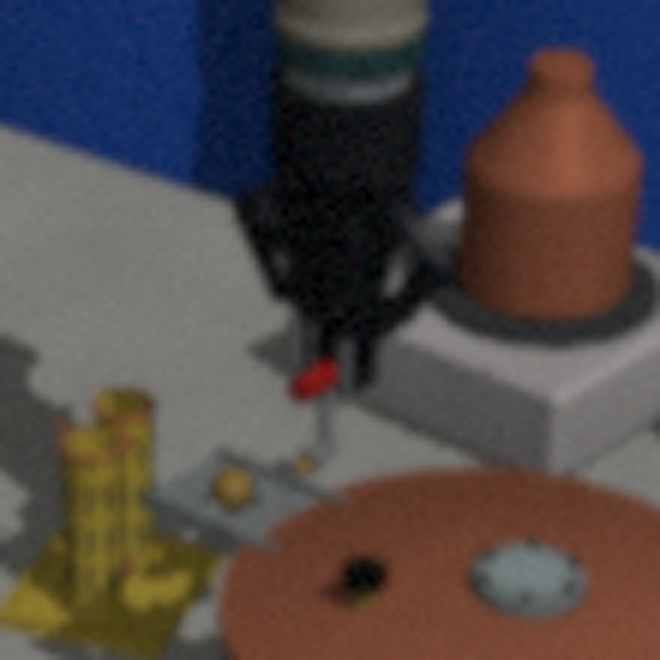

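```bash
python3 -m crank '[[0,0.3,0,0,0,0,0.3],[0,0.6,0,0,0,0,0.3],[0,0.6,0,0,0,0,0.3],[0,0.6,0,0,0,0,0.3]]' 80
python3 - <<'E'
from h import *
plan([.4945,.285,.176],-1.5)
s=cam('scene');crop(s,320,110,70,70,8,'pics/b7.png')
E
```

```text
clock: 16.77
position: [0.4975, 0.3069, 0.1792]
ee_rot: [0.709, 0.007, 0.705, -0.014]
contact_force: [2.3, -13.0, 7.9]
width: 0.0119
pos [0.4975 0.3069 0.1792] shift [ 0.34 -2.2  -0.23] rot [-0.18  0.29  0.55] w 0.0119 F [  2.3 -13.    7.9] t 16.77 q [ 0.44  0.32  1.57 -0.01  1.25  0.47]
```

View pics/b7.png

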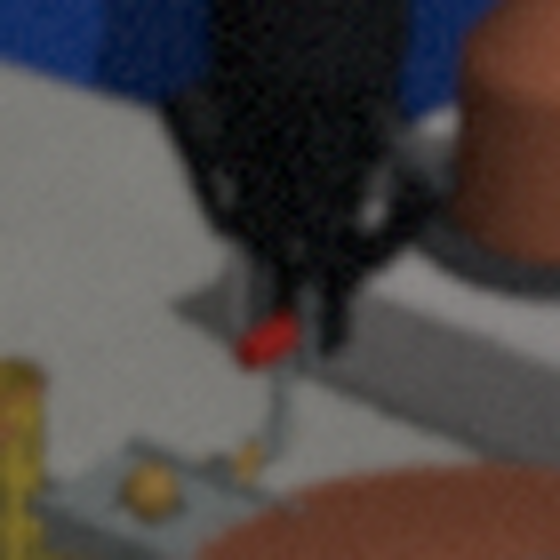

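```bash
python3 -m crank '[[-0.8,0,0.08,0,1.5,0,0.3],[-1.57,0,0.18,0,3,0,0.3],[-2.3,0,0.3,0,4.5,0,0.3],[-3.1,0,0.44,0,6,0,0.3],[-3.1,0,0.44,0,6,0,0.3]]' 80
python3 - <<'E'
from h import *
plan([.4945,.285,.176],-1.5)
s=cam('scene');crop(s,290,90,130,110,5,'pics/b8.png')
E
```

```text
clock: 17.45
position: [0.501, 0.3058, 0.2072]
ee_rot: [0.669, 0.007, 0.743, -0.015]
contact_force: [3.2, -13.6, -5.4]
width: 0.0123
pos [0.501  0.3058 0.2072] shift [ 3.19 -2.06 -0.25] rot [-0.28 -5.98  0.7 ] w 0.0123 F [  3.2 -13.6  -5.4] t 17.45 q [0.41 0.36 1.44 0.03 1.44 0.43]
```

View pics/b8.png

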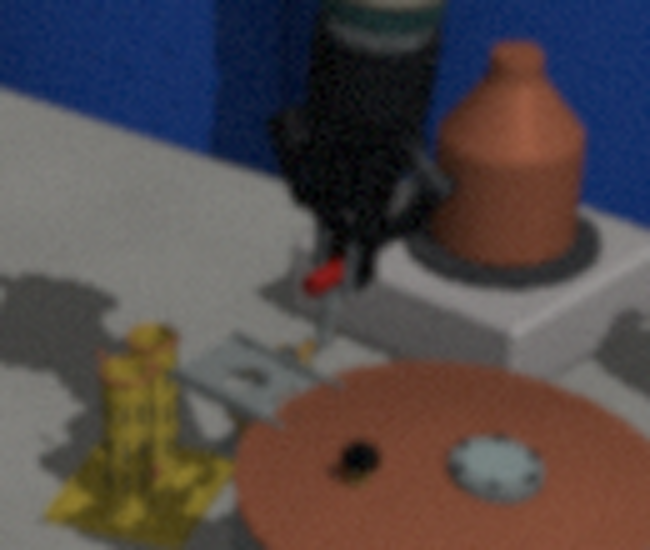

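The tongue is off the ball, with its hole empty at (245,377). Continuing the arc.

```bash
python3 -m crank '[[-1.77,0,0.21,0,3.4,0,0.3],[-3.53,0,0.53,0,6.8,0,0.3],[-5.26,0,0.95,0,10.2,0,0.3],[-6.97,0,1.47,0,13.6,0,0.3],[-8.6,0,2.1,0,17,0,0.3]]' 80
python3 -m crank '[[0,0,0,0,0,0,0.3],[0,0,0,0,0,0,0.3],[0,0,0,0,0,0,0.3],[0,0,0,0,0,0,0.3]]' 80
python3 - <<'E'
from h import *
plan([.4945,.285,.176],-1.5)
s=cam('scene');t=cam('top');crop(s,240,70,200,160,4,'pics/b9.png')
import pickle;pickle.dump(s,open('s2.pkl','wb'))
cv2.imwrite('pics/b9t.png',t['color'])
E
```

```text
clock: 18.12
position: [0.5299, 0.3054, 0.2913]
ee_rot: [0.55, 0.01, 0.835, -0.014]
contact_force: [-1.2, -13.0, -4.7]
width: 0.012
clock: 18.62
position: [0.5295, 0.3054, 0.2906]
ee_rot: [0.551, 0.01, 0.835, -0.014]
contact_force: [-0.6, -13.9, -5.0]
width: 0.0123
pos [0.5295 0.3054 0.2906] shift [11.91 -2.01  1.36] rot [ -0.47 -23.16   0.65] w 0.0123 F [ -0.6 -13.9  -5. ] t 18.62 q [0.33 0.52 1.04 0.14 1.96 0.39]
```

View pics/b9.png

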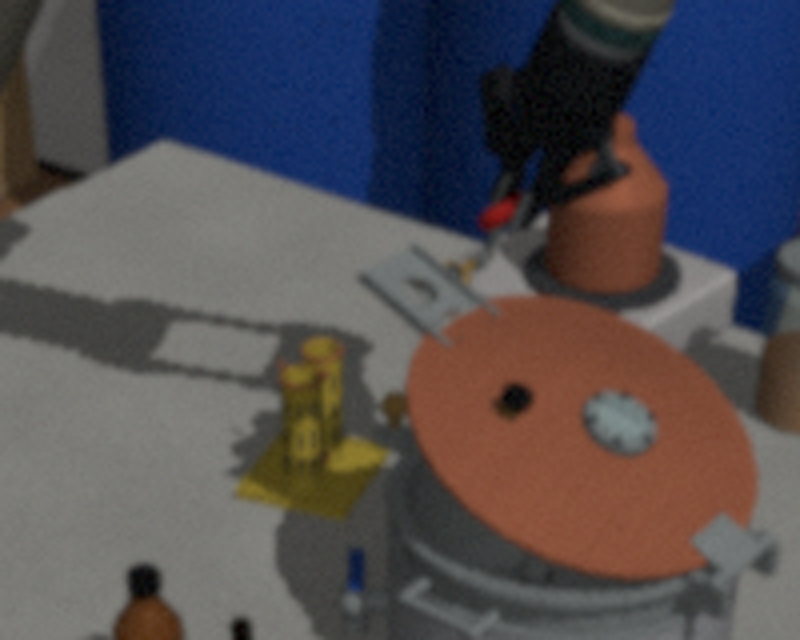

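View pics/b9t.png

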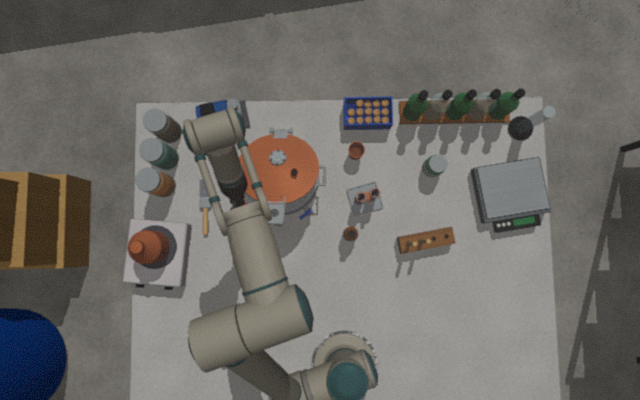

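```bash
python3 - <<'E'
from h import *
import pickle
s=pickle.load(open('s2.pkl','rb'));C=cloud(s)
for x,y in[(400,290),(415,265),(445,300),(450,320)]: print(C[70+y//4,240+x//4].round(4))
crop(s,230,170,100,110,6,'pics/c1.png')
print(manip.get_state()['qd'].round(4))
E
```

```text
[0.5099 0.2017 0.2704]
[0.4986 0.2316 0.2739]
[0.5343 0.2225 0.2596]
[0.5485 0.2078 0.2543]
[ 0.001   0.      0.0004 -0.001  -0.0006  0.0009]
```

View pics/c1.png

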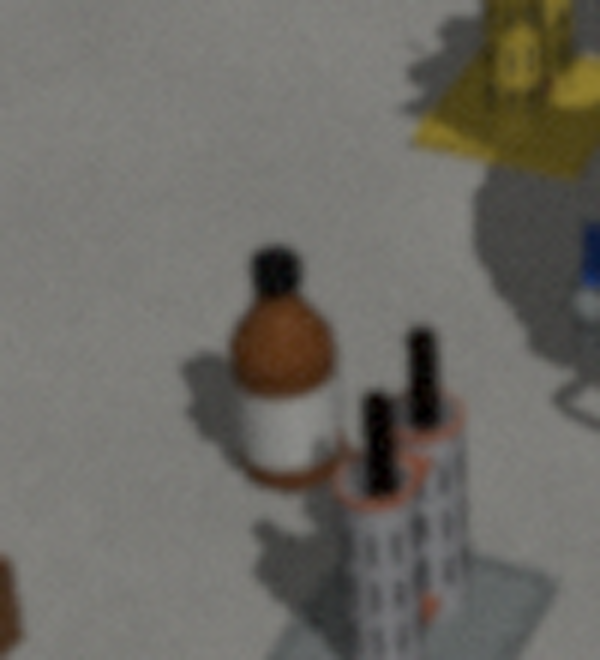

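The tongue is at about 0.265 m (limit 0.235), the arm is still, and both sticks stand seated at (378,440) and (422,380). Handing in.

```bash
python3 -c "
from rig import manip
print(manip.sign_off())"
```

```text
the job is handed in; nothing more can be done
None
```

I put both charred sticks in the cage, one in each tube. I then pulled the red latch bar about 2 cm sideways, lifted the lid by it, and handed the job in at about 18.7 s of the 64 s. The sign-off gives no verdict, so these are my own last checks:

- **Sticks:** both stand upright in the grey cage, showing the same length above the rims. I judged their depth from pictures only.
- **Lid:** the tongue is at about 0.265 m by depth, against the 0.235 m needed, or roughly 11.5 cm up at the front.
- **Hold:** joint speeds are about 0.001 rad/s or less, and the measured force on the tool is about 15 N while it grips the bar at 80 N.
- **Loose things:** I touched none of them. In the last pictures the pale sticks, bottle and jigger look unmoved, but I did not measure them and the arm partly hid the brush.

**Disagreement:** the two cameras differed by up to about 7 mm on the cage, and by several mm elsewhere. I went by the scene camera because it matched where the gripped stick actually was.

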